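Hang the hooked tea scoop in its bin

ROBOT

A 6-joint arm with a two-finger parallel gripper is mounted at the origin on the work surface. World frame = base frame: x ahead of the robot, y to its left, z up, the work surface at z = 0. Lengths are in m, angles in rad, forces in N, time in s.
With the tool pointing down it reaches from about 0.3 to 0.75 m from the base axis. Payload 8.5 kg.
Tool frame: the origin (TCP) lies between the finger pads; the fingertips stand 19 mm ahead of it and the grasp point (between the pads) is the TCP (env.nose_length is the distance from the TCP to the fingertips, in m); z points along the fingers, y is the direction in which the jaws open and shut (so a half turn about z gives the same grasp; the last joint's range is limited). The gripper opens to 85 mm and grips with 20 to 120 N. Pads are 22 mm wide; open, the fingers measure 114 mm over their backs; the gripper's body (76 mm by 85 mm) begins 54 mm behind the grasp point. The pads swing forward as they close: fully open they stand 13 mm farther back than shut.
Start: joints at [1.009, 0.381, 1.297, -0, 1.464, -0.215], TCP at [0.187, 0.517, 0.25] pointing down, gripper open.
Joint ranges: [-3.11, 3.11], [-0.89, 2.33], [0.22, 2.48], [-1.42, 4.56], [0.17, 2.85], [-2.88, 2.88]. Speed limits (rad/s): [2.39, 2.39, 3.14, 3.14, 3.14, 3.14].

INTERFACE

Orientations are given as a unit quaternion [w, x, y, z].
In Python, from bench import env gives the robot as it stands. The module is installed in compiled form; this text tells all that it offers.
- The arm moves only by the shell command python3 -m creep 'ROWS' [OPENING] [FORCE]. ROWS is JSON, a list that holds one entry, the list of rows, each a list of 4 numbers: the shift along the tool's x, y, z in mm, then the turn about the tool's z in degrees. A call has exactly 5 rows; each row shifts and turns the commanded pose from where the row before left it, along the tool's axes as they then stand; what a row does not reach is not made up. A row lasts 1/8 s, in which the tool goes at most 62.5 mm and 10.7 degrees, less where a joint would pass 70% of its speed; a pose out of reach is approached as far as the arm can. A call is refused whole if a number of a shift passes 62.5 or a number of a turn 10.7, either way. A call with a gripper value outside its range is refused whole. OPENING is the opening, from 0 (shut) to 1 (fully open), set as the call begins (- or left out, the last holds). The fingers move at their own pace and stop on an object; FORCE is the grip in N (left out, the last holds). Time passes only in rows, so rows that do not move let the fingers close, or fill a call up. It gives the time, the measured TCP pose, the force and the opening at its end, in the units of the state.
- env.observe(): the state, without advancing time (a new reading comes with each control period).
- env.read_camera(name): name is "scene" or "side" or "wrist"; returns the picture (420x560x3 uint8, red, green, blue); there is no depth.
- env.camera_params(name): a dict with "fovy" (degrees; the focal length in pixels is half the picture's height over the tangent of half this angle, whatever the lens; pixels are square), "cx", "cy" (the principal point, pixels), "dist_coeffs" ([k1, k2, p1, p2, k3] as OpenCV has them; the pictures are not rectified), "R" (3x3) and "t" (3): a world point X has camera coordinates R X + t. Camera axes: x right, y down, z forward; pixel columns grow to the right and rows downward; lengths in m; the calibration is good to about 2 mm. A picture is of the moment at which its call begins: read the wrist's pose just before it. camera_params takes no time and is no camera call; for the wrist camera it gives the pose at the moment of the call.
- env.job_done(): hands the job in, once; it reports no verdict.
The state is a dict: "clock": time; "joints": joint angles; "qd": joint speeds; "joint_efforts": joint torques, N m; "ee_pos": TCP position; "ee_rot": TCP orientation; "wrist_force": force on the tool from outside, world axes, zero at the start; "wrist_torque": the same for the moment, N m; "gripper_width": opening from 0.0 (shut) to 1.0 (fully open).
Only numpy, scipy, OpenCV 4.12 (cv2) and the standard library are available. Lean on these libraries where they do the work, as an engineer would, in place of code of your own. Each camera call takes 0.05 s, during which the arm holds its last target.

TASK

Set up the tea bin for opening: draw the hooked scoop straight up out of the caddy without disturbing the scoops beside it, and stand it upright on the counter so that you can let go of its hook and take it by its back plate. Then hang it by the hook over the steel bin's rim, cup inside and clear of the floor, lowering it gently, not dropping it. Keep the scoop upright and leave everything else as it stands.

Things in the scene. Friction and masses are not known exactly. Their poses are not given: they have to be found in the camera images.
- scoop_hooked: The scoop to hang: rigid bare sheet steel, 0.15 to 0.31 kg, 129 mm tall, the only one of three with a hook. Origin: centre of its cup's flat underside, on which it stands; z up, x from the back plate and hook (-x side) to the pouring lip (+x). Cup: open box 62 (x) by 40 (y) by 55 mm high, x = -31 to +31. It falls over if tipped some 15 degrees. May be gripped firmly.
- plate (a point): On the hooked scoop: middle of its back plate (the handle), at x = -29, y = 0, z = 92 mm from its origin. The plate is 4 mm thick (x = -31 to -27) and 38 mm wide (y), and rises behind the cup to 129 mm. Held by its two side edges with the fingers kept to the cup's side, it leaves the hook free.
- hook (a point): On the hooked scoop: middle of the underside of the hook's bridge (x = -38.5, y = 0, z = 125 mm from its origin). The hook is 26 mm wide (y), of 4 mm sheet: the bridge goes from the plate's top to -x, then a leg (x = -50 to -46) hangs down to z = 101. Throat between plate and leg: 15 mm wide, 24 mm deep. Along x the whole hook with the plate is 23 mm thick.
- bin: The tea bin: an empty open steel bin in a dark wooden case, fixed. Origin: centre of the underside, on the counter; z up; a blank card is on its -x face, which looks roughly towards the robot. Steel bin: inside 130 (x) by 150 mm (y), walls 5 mm thick, rim 150 mm and floor 11 mm above the counter. Case outside: 200 by 220 mm.
- rim (a point): Centre of the steel bin's mouth, at the height of the rim. Outside the steel walls a slot 16 mm wide and 142 mm deep runs all round, then the case's wooden walls, 14 mm thick, as high as the rim. The hook's leg fits in the slot, a finger beside it does not. Any side of the rim will do. The hung scoop's underside is 25 mm above the counter; it may lean some 0.1 rad.
- caddy: Scoop caddy: open wooden box, fixed, 80 (x) by 152 mm (y); origin: centre of the underside. Three wells, centres at y = -48, 0, +48 mm, each 68 by 44 mm, floor at 10 mm, partitions 60 mm high (front wall, -x, 40 mm). Each well holds one scoop, back plate to -x, 2 mm free on each side; which is where varies. Neighbours' plates are 10 mm apart: no room for a finger between them.
- clear (a point): The middle of a clear patch of counter between bin and caddy, free for at least 55 mm around: room to stand the scoop. (Bin and caddy stand left and right of it, either way round.)
- scoop_deep: A neighbour in the caddy: steel scoop without a hook, cup 78 mm deep, straight back plate 38 mm wide and 132 mm tall. Same footprint and origin as the hooked one. Leave it.
- scoop_shallow: A neighbour in the caddy: steel scoop without a hook, cup 36 mm deep, back plate 38 mm wide ending in a round bead at 129 mm. Same footprint and origin. Leave it.
- jar_a: Bystander: small glass jar of herbs with a brass-coloured lid, 48 mm across, 62 mm tall, beyond the clear counter. Origin under its centre.
- jar_b: Bystander: a like jar, 48 mm across, 62 mm tall, on the robot's side of the clear counter. Origin under its centre.
- jar_c: Bystander: larger such jar, 60 mm across, 85 mm tall, towards the back. Origin under its centre.
- mug: Bystander: white mug, 80 mm across, 95 mm tall, towards the back. Origin under its centre.
- carton: Bystander: white tea carton lying flat, 55 by 105 by 30 mm, towards the back. Origin under its centre.
Things that resemble listed ones, but are neither listed nor needed, are in the scene too. What is shaped like the scoop_hooked but turquoise is not meant.

How it is judged:
By the outcome, as a careful person would: the job done as asked, in the order asked, and still so for the second after the job is handed in, with the robot touching nothing.
It also fails if it takes over 64 s, if anything falls off the work surface, if the arm or the gripper's body presses on something with over 40 N, if the wrist force passes 120 N, or if a joint passes its speed limit or range.

## Working session

There is one attempt and no reset: what is moved stays moved. The work goes in short steps, Python scripts to look and compute and a shell command to move; the robot and the scene stay as the last step left them, time stands still between calls to the robot, and variables do not carry over. Pictures are saved under pics/ and viewed, and the job is handed in when it is done.

```bash
mkdir -p pics; cat > h.py <<'E'
import numpy as np, cv2
from bench import env
def snap(n,f):
    p=env.camera_params(n); im=env.read_camera(n)
    cv2.imwrite('pics/'+f,im[:,:,::-1]); np.savez('pics/'+f+'.npz',im=im,**{k:np.array(v) for k,v in p.items()})
    return im,p
def load(f):
    d=np.load('pics/'+f+'.npz'); return d['im'],{k:d[k] for k in d.files if k!='im'}
def K(p):
    f=210/np.tan(np.radians(float(p['fovy']))/2)
    return np.array([[f,0,float(p['cx'])],[0,f,float(p['cy'])],[0,0,1]])
def ray(p,uv):
    q=cv2.undistortPoints(np.array(uv,float).reshape(-1,1,2),K(p),np.array(p['dist_coeffs'],float)).reshape(-1,2)
    R=np.array(p['R']);t=np.array(p['t'])
    d=np.c_[q,np.ones(len(q))]@R; return -R.T@t,d
def onz(p,uv,z):
    c,d=ray(p,uv); z=np.broadcast_to(z,len(d)); return c+d*((z-c[2])/d[:,2])[:,None]
def proj(p,X):
    return cv2.projectPoints(np.array(X,float).reshape(-1,1,3),cv2.Rodrigues(np.array(p['R']))[0],np.array(p['t'],float),K(p),np.array(p['dist_coeffs'],float))[0].reshape(-1,2)
def tri(p1,u1,p2,u2):
    c1,d1=ray(p1,u1);c2,d2=ray(p2,u2);o=[]
    for a,b in zip(d1,d2):
        s=np.linalg.lstsq(np.c_[a,-b],c2-c1,rcond=None)[0]
        A,B=c1+a*s[0],c2+b*s[1]; o.append(np.r_[(A+B)/2,np.linalg.norm(A-B)])
    return np.array(o)
E
python3 - <<'E'
from h import *
for n in ['scene','side','wrist']:
    im,p=snap(n,n+'0.png'); print(n,p['fovy'],p['cx'],p['cy'],p['dist_coeffs'],(-np.array(p['R']).T@p['t']).round(3))
s=env.observe(); print(s)
E
```

```text
scene 43.33341530748825 271.3883678757776 205.7429619829797 [-0.10463634  0.          0.          0.          0.        ] [0.961 0.728 1.047]
side 52.552216285281396 277.7078132426336 213.87295590964993 [0.03751665 0.         0.         0.         0.        ] [ 0.046 -0.609  0.684]
wrist 70.8578713083816 275.86841214658773 208.99741858290278 [-0.01763567  0.          0.          0.          0.        ] [0.124 0.539 0.373]
{'clock': 0.15, 'joints': array([ 1.00865926e+00,  3.81037100e-01,  1.29801184e+00,  1.97617488e-05,
        1.46360086e+00, -2.15300736e-01]), 'qd': array([ 1.05383262e-03, -1.80797523e-03, -4.17829610e-03,  7.23609294e-04,
       -5.33585950e-04,  5.47074934e-05]), 'joint_efforts': array([ 1.36942694e-03, -4.48623633e+01, -2.31342047e+01, -1.42685626e-04,
        3.78956582e-03, -5.95763959e-05]), 'ee_pos': array([0.18685165, 0.51708347, 0.24988106]), 'ee_rot': array([-2.09421175e-04,  1.72551268e-01,  9.85000396e-01, -4.85414855e-04]), 'wrist_force': array([-0.36433922,  0.62545789,  0.44326135]), 'wrist_torque': array([-0.02443424, -0.02607242, -0.01409816]), 'gripper_width': 0.9970173470982716}
```

View pics/scene0.png

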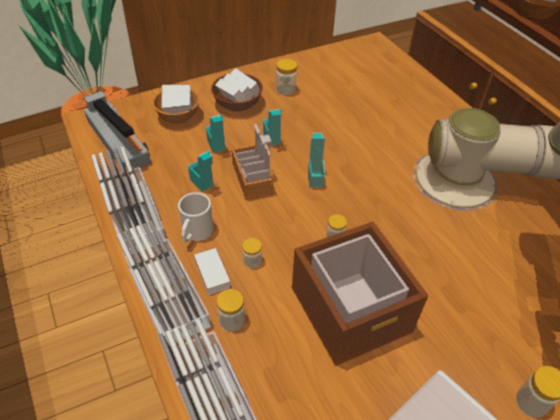

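View pics/side0.png

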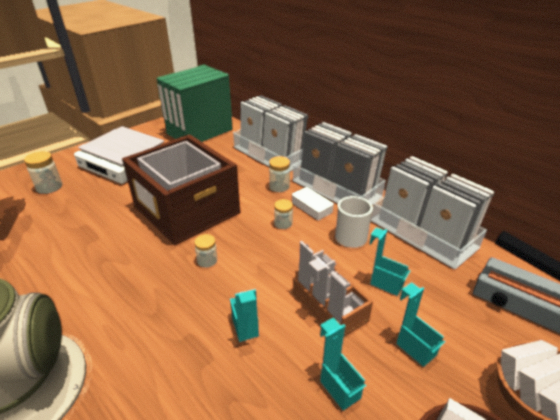

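View pics/wrist0.png

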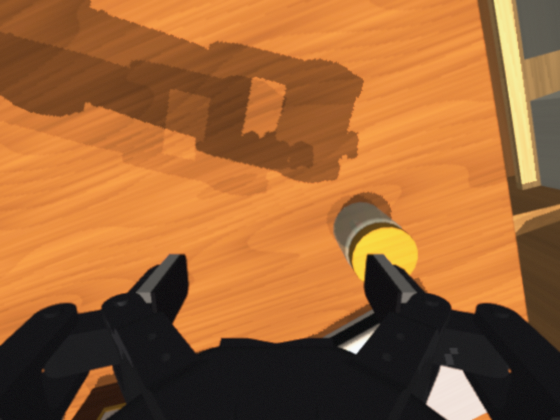

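The scene view has the caddy near (253,165) and the bin near (358,290); the side view has the caddy near (330,285) and the bin near (183,190). Turquoise decoys surround the caddy, so I'll zoom in.

```bash
python3 - <<'E'
from h import *
a,_=load('scene0.png');b,_=load('side0.png')
c=lambda im,x,y,w,h:cv2.resize(im[y:y+h,x:x+w,::-1],(w*6,h*6),interpolation=cv2.INTER_CUBIC)
cv2.imwrite('pics/z1.png',c(a,215,120,75,85)); cv2.imwrite('pics/z2.png',c(b,280,230,105,100))
cv2.imwrite('pics/z3.png',cv2.resize(a[215:365,280:440,::-1],None,fx=4,fy=4,interpolation=cv2.INTER_CUBIC));cv2.imwrite('pics/z4.png',cv2.resize(b[130:250,110:250,::-1],None,fx=5,fy=5,interpolation=cv2.INTER_CUBIC))
E
```

```text
(no output)
```

View pics/z1.png

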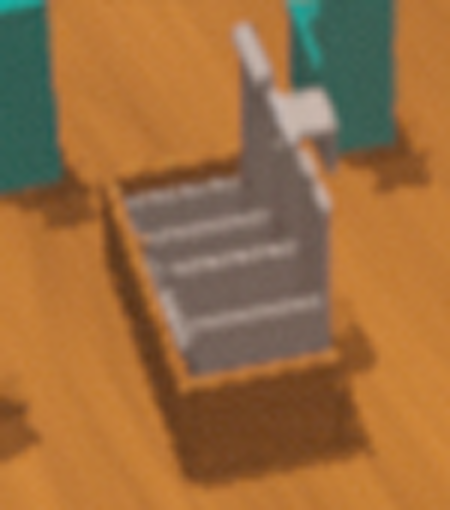

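View pics/z2.png

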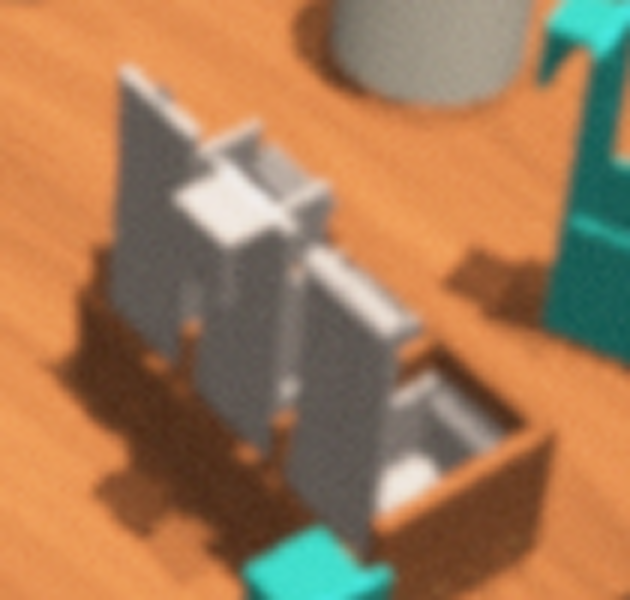

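View pics/z3.png

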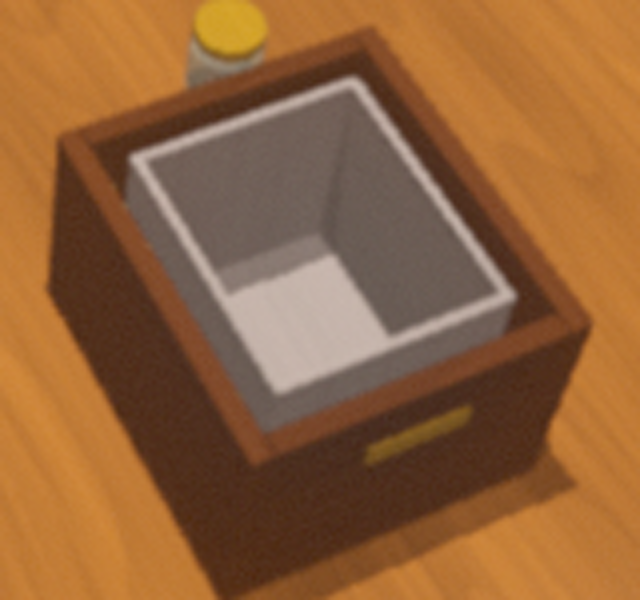

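View pics/z4.png

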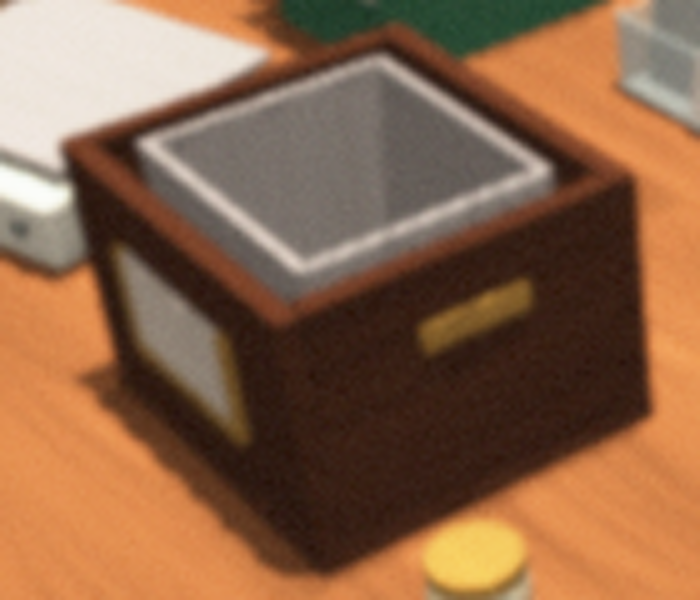

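```bash
python3 - <<'E'
from h import *
a,p=load('scene0.png');b,q=load('side0.png')
np.set_printoptions(precision=4,suppress=True)
S=lambda l,f,o:np.array(l,float)/f+o
A=S([(62,135),(372,30),(590,325),(262,462)],4,(279.6,214.6));B=S([(65,145),(395,25),(635,180),(287,322)],5,(109.6,129.6))
A2=S([(132,157),(358,79),(514,297),(275,390)],4,(279.6,214.6));B2=S([(140,147),(383,57),(552,178),(300,270)],5,(109.6,129.6))
for n,P,U in(('scene',p,A),('side',q,B),('sceneS',p,A2),('sideS',q,B2)):
    X=onz(P,U,.15); print(n,X[:,:2].tolist(),X.mean(0),[np.linalg.norm(X[i]-X[(i+1)%4]) for i in range(4)])
print('hook scene',onz(p,S([(278,100),(320,88),(335,128),(300,138)],6,(214.6,119.6)),.139))
print('hook side',onz(q,S([(175,197),(215,165),(285,215),(235,248)],6,(279.6,229.6)),.139))
print('caddy scene',onz(p,S([(105,185),(185,385),(335,352)],6,(214.6,119.6)),.06))
print('caddy side',onz(q,S([(545,430),(375,525)],6,(279.6,229.6)),.06))
print('plates scene', onz(p,S([(240,30),(268,80),(318,205),(328,190)],6,(214.6,119.6)),[.142,.142,.139,.139]))
print('plates side',onz(q,S([(125,70),(198,140),(310,255),(385,330)],6,(279.6,229.6)),[.139,.139,.142,.142]))
E
```

```text
scene [[0.5956319833041196, 0.12411219663596884], [0.4025369646752379, 0.13433238058357433], [0.4120962752405053, 0.34934398617341783], [0.6025165248730335, 0.34150477488130804]] [0.5032 0.2373 0.15  ] [np.float64(0.19336529776361386), np.float64(0.21522400181393722), np.float64(0.19058154345003273), np.float64(0.2175015631869574)]
side [[0.408087244388802, 0.3381682226006718], [0.6018798368301306, 0.3349063760810814], [0.5918989988800336, 0.11451006193864599], [0.4034479277983301, 0.1261632940819296]] [0.5013 0.2284 0.15  ] [np.float64(0.1938200416052175), np.float64(0.22062219383769435), np.float64(0.1888110272500696), np.float64(0.212055683665078)]
sceneS [[0.5689461072684425, 0.1535895155592163], [0.429630793141077, 0.16108237331992437], [0.4370528742379245, 0.31797581987624896], [0.5759282399375758, 0.31016045998599306]] [0.5029 0.2357 0.15  ] [np.float64(0.13951666448073052), np.float64(0.1570689048161044), np.float64(0.139095100734807), np.float64(0.15672654789569698)]
sideS [[0.4340199754019009, 0.3106362340745966], [0.5758523374661814, 0.30784489830442996], [0.56385740573860
[... 162 characters left out ...]
oat64(0.13419104588746356), np.float64(0.152159291271112)]
hook scene [[ 0.4955 -0.257   0.139 ]
 [ 0.4751 -0.2564  0.139 ]
 [ 0.4811 -0.2289  0.139 ]
 [ 0.498  -0.2294  0.139 ]]
hook side [[ 0.4789 -0.233   0.139 ]
 [ 0.4983 -0.2318  0.139 ]
 [ 0.4973 -0.2615  0.139 ]
 [ 0.4758 -0.2605  0.139 ]]
caddy scene [[ 0.5548 -0.3219  0.06  ]
 [ 0.5757 -0.1845  0.06  ]
 [ 0.507  -0.1746  0.06  ]]
caddy side [[ 0.5486 -0.3322  0.06  ]
 [ 0.4803 -0.3192  0.06  ]]
plates scene [[ 0.4914 -0.3057  0.142 ]
 [ 0.4951 -0.2682  0.142 ]
 [ 0.5101 -0.1864  0.139 ]
 [ 0.502  -0.1933  0.139 ]]
plates side [[ 0.5106 -0.1811  0.139 ]
 [ 0.503  -0.2203  0.139 ]
 [ 0.4873 -0.2797  0.142 ]
 [ 0.4799 -0.3144  0.142 ]]
```

```bash
python3 - <<'E'
from h import *
a,p=load('scene0.png');b,q=load('side0.png')
np.set_printoptions(precision=3,suppress=True)
print(env.nose_length)
print('jar a,b,c scene',onz(p,[(252,245),(337,222),(231,300)],[.062,.062,.085])); print('side',onz(q,[(283.5,206),(205,242),(279,163)],[.062,.062,.085]))
for n,im,P in(('scene',a,p),('side',b,q)):
    h=cv2.cvtColor(im,cv2.COLOR_RGB2HSV); m=cv2.inRange(h,(80,120,60),(95,255,255))
    for c in cv2.findContours(m,0,1)[0]:
        if cv2.contourArea(c)>60:
            x,y,w,hh=cv2.boundingRect(c); t=c[c[:,0,1].argmin(),0]; bt=c[c[:,0,1].argmax(),0]; print(n,(x,y,w,hh),'top',onz(P,[t],.129)[0],'bot',onz(P,[bt],0)[0])
E
```

```text
0.019
jar a,b,c scene [[0.647 0.011 0.062]
 [0.428 0.037 0.062]
 [0.758 0.144 0.085]]
side [[0.642 0.001 0.062]
 [0.421 0.025 0.062]
 [0.752 0.132 0.085]]
scene (189, 161, 16, 29) top [ 0.676 -0.248  0.129] bot [ 0.669 -0.274  0.   ]
scene (199, 152, 12, 11) top [ 0.645 -0.271  0.129] bot [ 0.63  -0.377  0.   ]
scene (207, 116, 15, 35) top [ 0.561 -0.4    0.129] bot [ 0.581 -0.412  0.   ]
side (321, 318, 43, 91) top [ 0.419 -0.341  0.129] bot [ 0.376 -0.411  0.   ]
side (231, 291, 27, 50) top [ 0.36  -0.203  0.129] bot [ 0.339 -0.192  0.   ]
side (371, 229, 72, 136) top [ 0.657 -0.253  0.129] bot [ 0.544 -0.458  0.   ]
```

```bash
cat >> h.py <<'E'
def yawpose():
    s=env.observe(); from scipy.spatial.transform import Rotation as Ro
    w,x,y,z=s['ee_rot']; R=Ro.from_quat([x,y,z,w]).as_matrix()
    return np.array(s['ee_pos']),np.degrees(np.arctan2(R[1,1],R[0,1])),R,s
def rows(tgt,yaw,n,start=None):
    P,Y,R,s=yawpose()
    if start: P,Y=np.array(start[:3]),start[3]
    D=np.array(tgt)-P; dy=(yaw-Y)/n; out=[]
    for i in range(n):
        a=np.radians(Y+dy*i); yt=np.array([np.cos(a),np.sin(a),0]); xt=np.array([np.sin(a),-np.cos(a),0])*-1
        xt=np.cross(yt,[0,0,-1]); d=D/n*1000
        out.append([round(float(d@xt),1),round(float(d@yt),1),round(float(-d[2]),1),round(-dy,2)])
    print(P.round(4),round(Y,2)); 
    for i in range(0,n,5): print(out[i:i+5])
E
python3 - <<'E'
from h import *
P,Y,R,s=yawpose(); print(R.round(3))
rows([.4875,-.245,.30],-9.5,20)
E
```

```text
[[-0.94   0.34  -0.001]
 [ 0.34   0.94  -0.001]
 [ 0.    -0.001 -1.   ]]
[0.1869 0.5171 0.2499] 70.13
[[-27.1, -30.7, -2.5, np.float64(3.98)], [-29.2, -28.8, -2.5, np.float64(3.98)], [-31.1, -26.7, -2.5, np.float64(3.98)], [-32.9, -24.5, -2.5, np.float64(3.98)], [-34.5, -22.1, -2.5, np.float64(3.98)]]
[[-35.9, -19.7, -2.5, np.float64(3.98)], [-37.2, -17.1, -2.5, np.float64(3.98)], [-38.3, -14.5, -2.5, np.float64(3.98)], [-39.2, -11.8, -2.5, np.float64(3.98)], [-39.9, -9.1, -2.5, np.float64(3.98)]]
[[-40.5, -6.3, -2.5, np.float64(3.98)], [-40.8, -3.4, -2.5, np.float64(3.98)], [-41.0, -0.6, -2.5, np.float64(3.98)], [-40.9, 2.3, -2.5, np.float64(3.98)], [-40.6, 5.1, -2.5, np.float64(3.98)]]
[[-40.2, 7.9, -2.5, np.float64(3.98)], [-39.5, 10.7, -2.5, np.float64(3.98)], [-38.7, 13.4, -2.5, np.float64(3.98)], [-37.7, 16.0, -2.5, np.float64(3.98)], [-36.5, 18.6, -2.5, np.float64(3.98)]]
```

```bash
python3 -m creep '[[[-27,-31,-2.5,4],[-29,-29,-2.5,4],[-31,-27,-2.5,4],[-33,-24.5,-2.5,4],[-34.5,-22,-2.5,4]]]' 0.5 40
python3 -m creep '[[[-36,-20,-2.5,4],[-37,-17,-2.5,4],[-38,-14.5,-2.5,4],[-39,-12,-2.5,4],[-40,-9,-2.5,4]]]'
python3 -m creep '[[[-40.5,-6,-2.5,4],[-41,-3.5,-2.5,4],[-41,-0.5,-2.5,4],[-41,2,-2.5,4],[-40.5,5,-2.5,4]]]'
python3 -m creep '[[[-40,8,-2.5,4],[-39.5,10.5,-2.5,4],[-38.5,13.5,-2.5,4],[-37.5,16,-2.5,4],[-36.5,18.5,-2.5,4]]]'
python3 -m creep '[[[0,0,0,0],[0,0,0,0],[0,0,0,0],[0,0,0,0],[0,0,0,0]]]'
python3 - <<'E'
from h import *
P,Y,R,s=yawpose(); print(P,Y)
snap('wrist','w1.png');snap('side','s1.png');snap('scene','sc1.png')
E
```

```text
clock: 0.78
ee_pos: [0.2617, 0.3247, 0.2628]
ee_rot: [-0.0, 0.342, 0.94, -0.0]
wrist_force: [0.0, -0.5, 0.5]
gripper_width: 0.504
clock: 1.4
ee_pos: [0.3357, 0.1343, 0.2754]
ee_rot: [0.0, 0.5, 0.866, 0.0]
wrist_force: [0.5, 0.2, 0.5]
gripper_width: 0.499
clock: 2.02
ee_pos: [0.4102, -0.0567, 0.2878]
ee_rot: [-0.0, 0.643, 0.766, 0.0]
wrist_force: [-0.4, 0.7, -0.6]
gripper_width: 0.499
clock: 2.65
ee_pos: [0.4842, -0.247, 0.3001]
ee_rot: [-0.0, 0.766, 0.643, -0.0]
wrist_force: [0.5, 1.2, -0.2]
gripper_width: 0.501
clock: 3.28
ee_pos: [0.4839, -0.2453, 0.3005]
ee_rot: [0.0, 0.765, 0.644, 0.0]
wrist_force: [1.0, 0.5, -0.0]
gripper_width: 0.504
[ 0.48389388 -0.24531707  0.30053099] -9.838090942203745
```

View pics/w1.png

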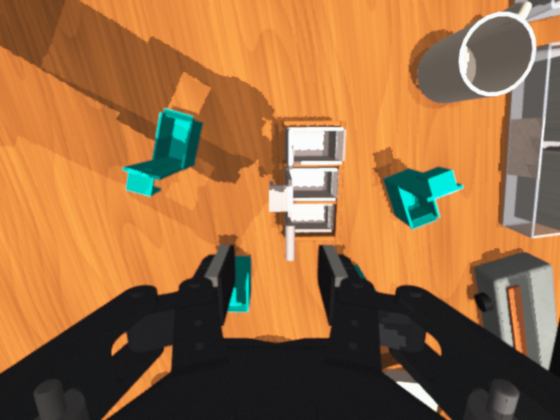

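The wrist view shows the hook's top as a pale patch at about (279,198). The caddy wells run down column 315, and the image axes line up with the caddy's axes.

```bash
python3 - <<'E'
from h import *
a,p=load('w1.png')
c=a[115:270,255:355,::-1]
cv2.imwrite('pics/z5.png',cv2.resize(c[50:150],None,fx=6,fy=6,interpolation=cv2.INTER_CUBIC))
E
```

```text
(no output)
```

View pics/z5.png

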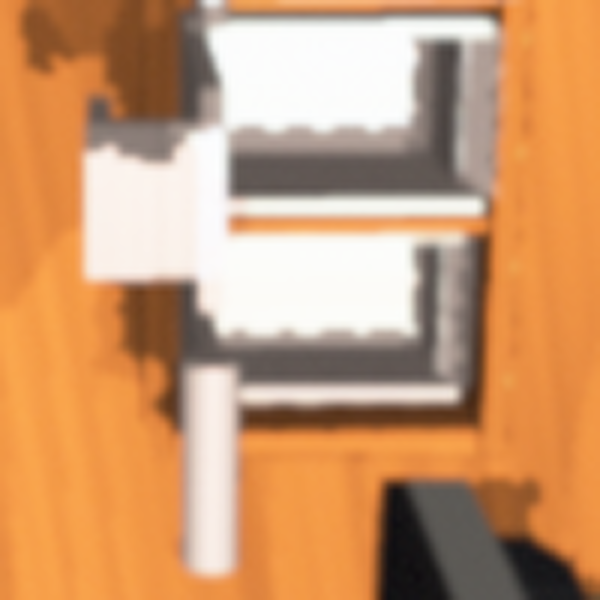

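```bash
python3 - <<'E'
from h import *
np.set_printoptions(precision=4,suppress=True)
a,p=load('w1.png')
U=np.array([(85,122),(228,122),(228,281),(85,281)])/6+np.array([254.6,164.6])
X=onz(p,U,.139); print(X,X.mean(0),np.linalg.norm(X[1]-X[0]),np.linalg.norm(X[2]-X[1]))
U=np.array([(85,130),(85,275)])/6+np.array([254.6,164.6]);X=onz(p,U,.139); print(X)
# bead of shallow y ends + partition/cup lines
U=np.array([(210,368),(210,570)])/6+np.array([254.6,164.6]);print('bead',onz(p,U,.139))
U=np.array([(232,205),(485,205)])/6+np.array([254.6,164.6]);X=onz(p,U,.065);print('cup edge',X,np.degrees(np.arctan2(*(X[1]-X[0])[1::-1])))
U=np.array([(240,393),(460,393)])/6+np.array([254.6,164.6]);X=onz(p,U,.046);print('cup edge',X,np.degrees(np.arctan2(*(X[1]-X[0])[1::-1])))
E
```

```text
[[ 0.4783 -0.2316  0.139 ]
 [ 0.5013 -0.2356  0.139 ]
 [ 0.4971 -0.2622  0.139 ]
 [ 0.4736 -0.2581  0.139 ]] [ 0.4876 -0.2469  0.139 ] 0.02329109914532332 0.026899006027290232
[[ 0.4781 -0.2329  0.139 ]
 [ 0.4738 -0.2571  0.139 ]]
bead [[ 0.4917 -0.2768  0.139 ]
 [ 0.4858 -0.3134  0.139 ]]
cup edge [[ 0.5011 -0.2673  0.065 ]
 [ 0.553  -0.2762  0.065 ]] -9.77337053751193
cup edge [[ 0.4965 -0.3152  0.046 ]
 [ 0.5454 -0.3236  0.046 ]] -9.794473076413716
```

```bash
python3 -m creep '[[[-0.5,2,25,0],[-0.5,2,25,0],[0,0,25,0],[0,0,25,0],[0,0,20,0]]]' 0.5 40
python3 -m creep '[[[0,0,15,0],[0,0,0,0],[0,0,0,0],[0,0,0,0],[0,0,0,0]]]'
python3 - <<'E'
from h import *
P,Y,R,s=yawpose(); print(P,Y)
snap('wrist','w2.png')
E
```

```text
clock: 4.05
ee_pos: [0.4876, -0.2473, 0.1794]
ee_rot: [-0.0, 0.765, 0.644, -0.0]
wrist_force: [0.4, -0.0, -0.1]
gripper_width: 0.499
clock: 4.68
ee_pos: [0.4878, -0.2475, 0.1658]
ee_rot: [0.0, 0.765, 0.644, 0.0]
wrist_force: [0.2, -0.3, -0.6]
gripper_width: 0.498
[ 0.48783931 -0.2474727   0.16581183] -9.867763850394235
```

View pics/w2.png

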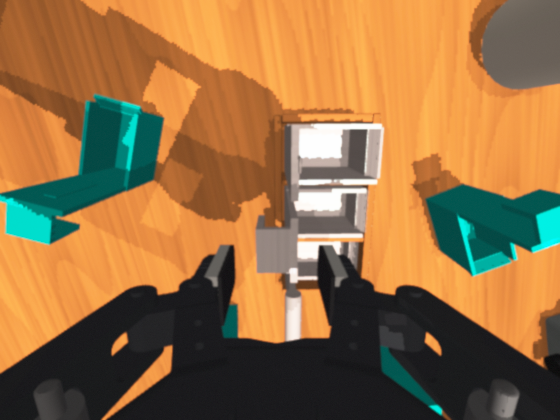

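The hook, at columns 257 to 298, is centred between the fingers at 235 and 318. Going down and gripping.

```bash
python3 -m creep '[[[0,0,12,0],[0,0,12,0],[0,0,8,0],[0,0,4,0],[0,0,0,0]]]'
python3 -m creep '[[[0,0,0,0],[0,0,0,0],[0,0,0,0],[0,0,0,0],[0,0,0,0]]]' 0.15 50
python3 -m creep '[[[0,0,0,0],[0,0,0,0],[0,0,0,0],[0,0,0,0],[0,0,0,0]]]' 0.1 50
python3 - <<'E'
from h import *
print(yawpose()[:2])
snap('wrist','w3.png');snap('side','s3.png')
E
```

```text
clock: 5.35
ee_pos: [0.4877, -0.2474, 0.1291]
ee_rot: [-0.0, 0.765, 0.644, -0.0]
wrist_force: [-0.3, 0.2, 1.1]
gripper_width: 0.503
clock: 5.98
ee_pos: [0.4879, -0.2476, 0.1298]
ee_rot: [0.001, 0.765, 0.644, 0.0]
wrist_force: [-0.2, -0.5, 5.7]
gripper_width: 0.262
clock: 6.6
ee_pos: [0.4879, -0.2475, 0.1298]
ee_rot: [0.001, 0.765, 0.644, 0.0]
wrist_force: [-0.7, -0.6, 5.1]
gripper_width: 0.261
(array([ 0.48790698, -0.24754603,  0.12977243]), np.float64(-9.870422545902734))
```

View pics/s3.png

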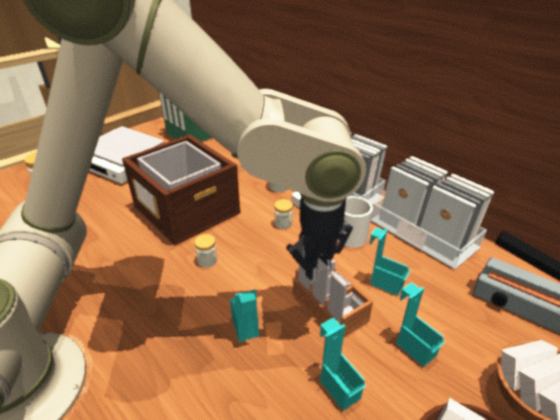

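View pics/w3.png

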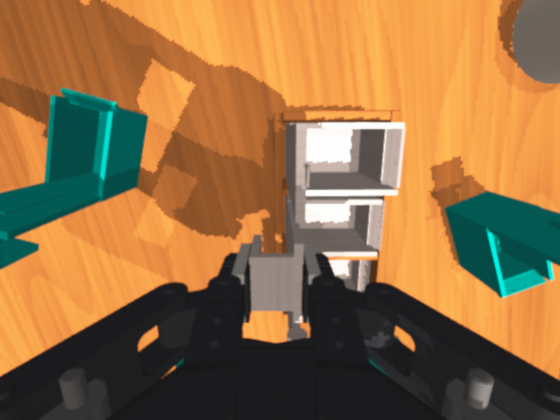

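The grip is on the hook at 22 mm opening (23 mm expected). Lifting straight up.

```bash
python3 -m creep '[[[0,0,-3,0],[0,0,-5,0],[0,0,-7,0],[0,0,-8,0],[0,0,-8,0]]]'
python3 -m creep '[[[0,0,-12,0],[0,0,-16,0],[0,0,-20,0],[0,0,-20,0],[0,0,-20,0]]]'
python3 -m creep '[[[0,0,-20,0],[0,0,-15,0],[0,0,-8,0],[0,0,0,0],[0,0,0,0]]]'
python3 - <<'E'
from h import *
print(yawpose()[:2])
snap('side','s4.png');snap('scene','sc4.png')
E
```

```text
clock: 7.32
ee_pos: [0.4877, -0.2474, 0.161]
ee_rot: [0.0, 0.765, 0.644, 0.0]
wrist_force: [-0.1, -0.1, -2.1]
gripper_width: 0.255
clock: 7.95
ee_pos: [0.4876, -0.2473, 0.2496]
ee_rot: [0.0, 0.765, 0.644, 0.0]
wrist_force: [-0.3, -0.2, -2.8]
gripper_width: 0.26
clock: 8.57
ee_pos: [0.4875, -0.2472, 0.2907]
ee_rot: [-0.001, 0.765, 0.644, -0.0]
wrist_force: [-0.7, 0.7, -2.3]
gripper_width: 0.262
(array([ 0.48753581, -0.24723983,  0.29070196]), np.float64(-9.870098446096064))
```

View pics/s4.png

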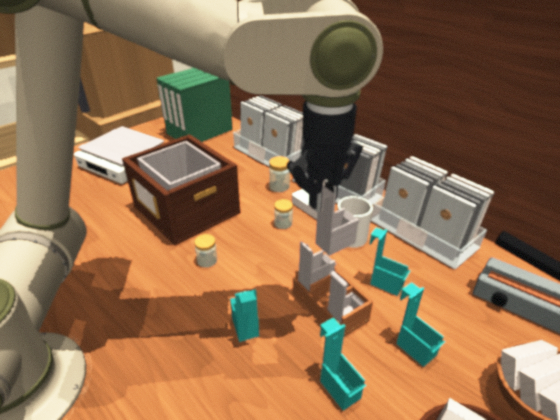

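View pics/sc4.png

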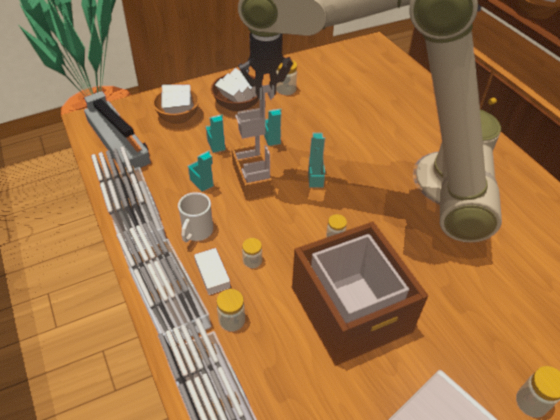

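```bash
python3 - <<'E'
from h import *
rows([.492,-.0185,.291],-3,10)
E
```

```text
[ 0.4876 -0.2473  0.2907] -9.87
[[22.6, -3.5, -0.0, np.float64(-0.69)], [22.7, -3.2, -0.0, np.float64(-0.69)], [22.7, -2.9, -0.0, np.float64(-0.69)], [22.7, -2.7, -0.0, np.float64(-0.69)], [22.8, -2.4, -0.0, np.float64(-0.69)]]
[[22.8, -2.1, -0.0, np.float64(-0.69)], [22.8, -1.8, -0.0, np.float64(-0.69)], [22.8, -1.6, -0.0, np.float64(-0.69)], [22.8, -1.3, -0.0, np.float64(-0.69)], [22.9, -1.0, -0.0, np.float64(-0.69)]]
```

```bash
python3 -m creep '[[[10,-2,0,-0.7],[18,-3,0,-0.7],[24,-3,0,-0.7],[25,-3,0,-0.7],[26,-2.5,0,-0.7]]]'
python3 -m creep '[[[28,-2.5,0,-0.7],[28,-2,0,-0.7],[26,-2,0,-0.7],[20,-1,0,-0.7],[14,-1,0,-0.7]]]'
python3 -m creep '[[[8,-0.5,12,0],[0,0,18,0],[0,0,22,0],[0,0,22,0],[0,0,22,0]]]'
python3 -m creep '[[[0,0,22,0],[0,0,18,0],[0,0,12,0],[0,0,8,0],[0,0,5,0]]]'
python3 - <<'E'
from h import *
print(yawpose()[:2])
snap('side','s5.png')
E
```

```text
clock: 9.3
ee_pos: [0.4888, -0.1415, 0.2914]
ee_rot: [-0.0, 0.745, 0.667, 0.0]
wrist_force: [0.6, -1.0, -3.0]
gripper_width: 0.262
clock: 9.93
ee_pos: [0.4906, -0.0254, 0.2915]
ee_rot: [0.0, 0.724, 0.69, 0.0]
wrist_force: [1.0, 0.7, -1.5]
gripper_width: 0.262
clock: 10.55
ee_pos: [0.4906, -0.0192, 0.1938]
ee_rot: [-0.0, 0.725, 0.689, -0.0]
wrist_force: [1.2, -0.1, -2.4]
gripper_width: 0.26
clock: 11.18
ee_pos: [0.491, -0.0192, 0.1301]
ee_rot: [0.0, 0.725, 0.689, 0.0]
wrist_force: [-0.1, 0.4, -1.5]
gripper_width: 0.257
(array([ 0.4910432 , -0.01920549,  0.13007811]), np.float64(-2.8774541925509))
```

View pics/s5.png

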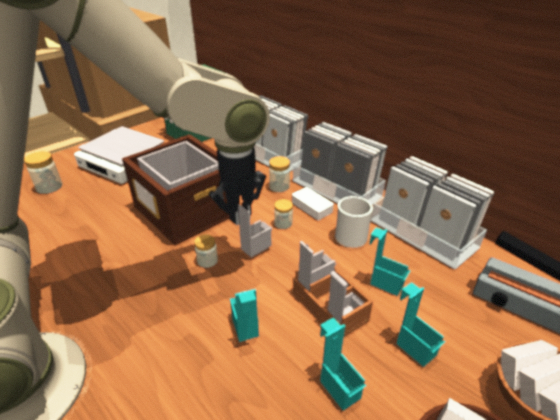

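The scoop is about 10 mm above the counter, upright and clear of both jars at (205,250) and (283,213). Lowering to contact.

```bash
python3 -m creep '[[[0,0,4,0],[0,0,2,0],[0,0,1,0],[0,0,0.5,0],[0,0,0,0]]]'
python3 -m creep '[[[0,0,1,0],[0,0,0.5,0],[0,0,0.5,0],[0,0,0.5,0],[0,0,0,0]]]'
```

```text
clock: 11.85
ee_pos: [0.491, -0.0192, 0.1229]
ee_rot: [0.0, 0.725, 0.689, 0.0]
wrist_force: [-0.5, 0.2, -2.0]
gripper_width: 0.258
clock: 12.48
ee_pos: [0.491, -0.0192, 0.1203]
ee_rot: [-0.0, 0.725, 0.689, -0.0]
wrist_force: [0.8, -0.1, -2.5]
gripper_width: 0.26
```

```bash
python3 -m creep '[[[0,0,0.5,0],[0,0,0,0],[0,0,0.4,0],[0,0,0,0],[0,0,0,0]]]'
```

```text
clock: 13.1
ee_pos: [0.491, -0.0192, 0.1198]
ee_rot: [0.0, 0.725, 0.689, 0.0]
wrist_force: [-2.0, 0.6, 5.8]
gripper_width: 0.261
```

```bash
python3 -m creep '[[[0,0,0,0],[0,0,0,0],[0,0,0,0],[0,0,0,0],[0,0,0,0]]]' 0.3 20
python3 -m creep '[[[0,0,0,0],[0,0,0,0],[0,0,0,0],[0,0,0,0],[0,0,0,0]]]' 0.5 20
python3 - <<'E'
from h import *
print(yawpose()[:2])
snap('wrist','w6.png');snap('side','s6.png')
E
```

```text
clock: 13.72
ee_pos: [0.491, -0.0192, 0.1194]
ee_rot: [0.0, 0.725, 0.689, -0.0]
wrist_force: [0.1, -0.2, 0.0]
gripper_width: 0.3
clock: 14.35
ee_pos: [0.491, -0.0192, 0.1194]
ee_rot: [0.0, 0.725, 0.689, 0.0]
wrist_force: [-0.5, 0.0, -0.4]
gripper_width: 0.495
(array([ 0.4910027 , -0.01917437,  0.11942703]), np.float64(-2.8689214632483133))
```

View pics/w6.png

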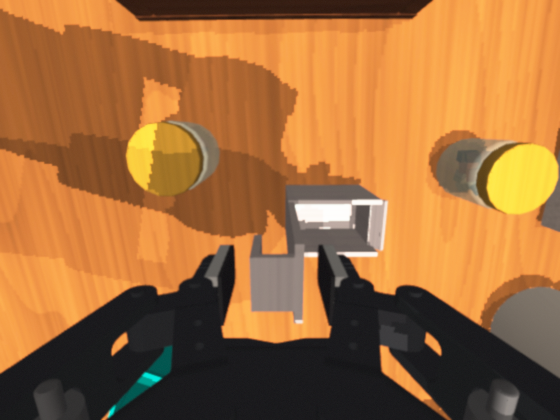

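View pics/s6.png

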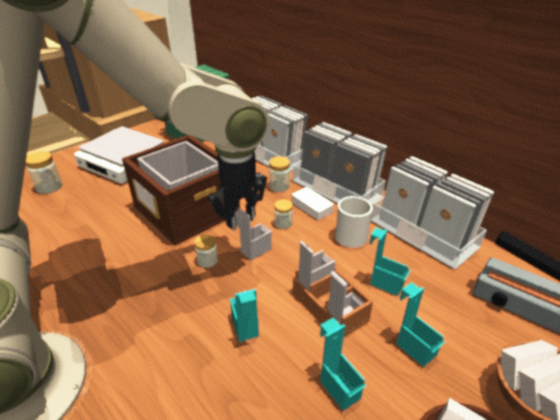

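The scoop stands free and upright between the jars. Its cup shows at (340,225) in the wrist view. Rising and turning the jaws 90°.

```bash
python3 -m creep '[[[0,0,-6,0],[0,0,-12,0],[0,0,-25,0],[0,0,-35,0],[0,0,-35,0]]]'
python3 -m creep '[[[0,0,-25,-6],[0,0,-12,-10],[0,0,0,-10],[0,0,0,-10],[0,0,0,-10]]]'
python3 -m creep '[[[0,0,0,-10],[0,0,0,-10],[0,0,0,-10],[0,0,0,-9],[0,0,0,-5]]]'
python3 -m creep '[[[0,0,0,0],[0,0,0,0],[0,0,0,0],[0,0,0,0],[0,0,0,0]]]' 0.7 20
python3 - <<'E'
from h import *
print(yawpose()[:2])
snap('wrist','w7.png')
E
```

```text
clock: 15.08
ee_pos: [0.4909, -0.0191, 0.2344]
ee_rot: [0.0, 0.725, 0.689, 0.0]
wrist_force: [0.9, 0.2, 0.4]
gripper_width: 0.5
clock: 15.7
ee_pos: [0.4909, -0.0191, 0.2704]
ee_rot: [0.001, 0.395, 0.919, 0.0]
wrist_force: [-0.8, 0.4, -0.0]
gripper_width: 0.498
clock: 16.32
ee_pos: [0.4908, -0.0191, 0.2704]
ee_rot: [0.0, 0.023, 1.0, -0.0]
wrist_force: [-0.2, -0.7, -0.2]
gripper_width: 0.498
clock: 16.95
ee_pos: [0.491, -0.0192, 0.2694]
ee_rot: [-0.0, 0.025, 1.0, 0.0]
wrist_force: [0.2, 0.7, -0.2]
gripper_width: 0.697
(array([ 0.49098089, -0.01916134,  0.26943617]), np.float64(87.11636187813652))
```

View pics/w7.png

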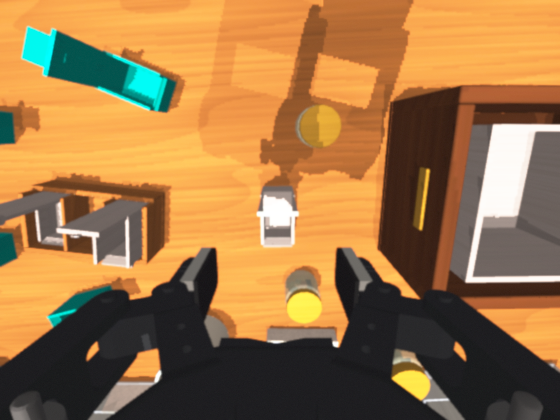

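```bash
python3 - <<'E'
from h import *
a,p=load('w7.png')
cv2.imwrite('pics/z7.png',cv2.resize(a[170:260,235:325,::-1],None,fx=7,fy=7,interpolation=cv2.INTER_CUBIC)[:600])
E
```

```text
(no output)
```

View pics/z7.png

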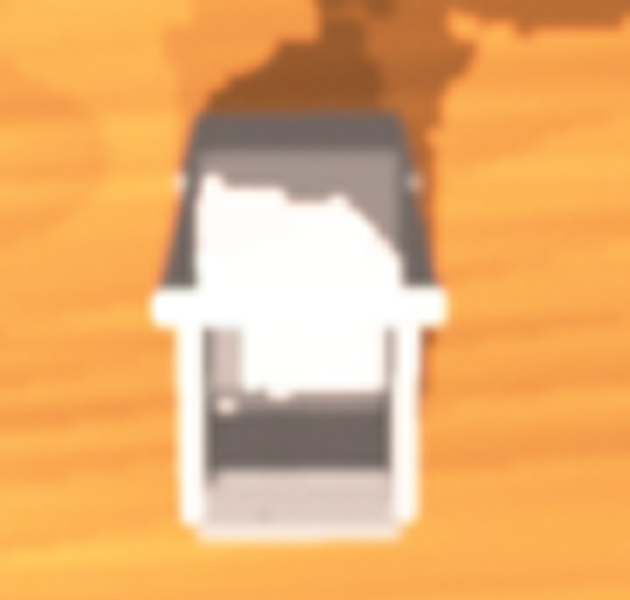

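```bash
python3 - <<'E'
from h import *
np.set_printoptions(precision=4,suppress=True)
a,p=load('w7.png')
U=np.array([(150,290),(447,290),(447,325),(150,325),(195,148),(403,148)])/7+np.array([234.57,169.57])
X=onz(p,U,.129); print(X)
pc=X[:4].mean(0); d=X[1]-X[0]; yw=np.degrees(np.arctan2(d[1],d[0])); print(pc,yw,np.linalg.norm(d),np.linalg.norm(X[2]-X[1]))
hc=(X[4:].mean(0)); ax=pc-hc; print('axis',np.degrees(np.arctan2(ax[1],ax[0])),np.linalg.norm(ax))
# bin rim from here: case near corners
print(onz(p,[(461,86),(434,297)],.15))
# steel rim corners
print(onz(p,[(487,124),(467,281)],.15))
ax=np.radians(-2.9); t=pc[:2]+.009*np.array([np.cos(ax),np.sin(ax)]); print(t)
rows([t[0],t[1],.20],87.1,5)
E
```

```text
[[ 0.4962 -0.0385  0.129 ]
 [ 0.4981  0.0008  0.129 ]
 [ 0.503   0.0006  0.129 ]
 [ 0.501  -0.0388  0.129 ]
 [ 0.4774 -0.0314  0.129 ]
 [ 0.4787 -0.0044  0.129 ]]
[ 0.4996 -0.019   0.129 ] 87.15606383792326 0.0392919900741679 0.004827932795011061
axis -2.949210379668318 0.02155191029999565
[[0.3984 0.1278 0.15  ]
 [0.5817 0.1232 0.15  ]]
[[0.4278 0.1519 0.15  ]
 [0.5667 0.1523 0.15  ]]
[ 0.5086 -0.0194]
[ 0.491  -0.0191  0.2694] 87.12
[[-3.5, 0.1, 13.9, np.float64(0.0)], [-3.5, 0.1, 13.9, np.float64(0.0)], [-3.5, 0.1, 13.9, np.float64(0.0)], [-3.5, 0.1, 13.9, np.float64(0.0)], [-3.5, 0.1, 13.9, np.float64(0.0)]]
```

```bash
python3 -m creep '[[[-4,0,15,0],[-5,0,22,0],[-5,0,28,0],[-4,0,28,0],[0,0,22,0]]]'
python3 -m creep '[[[0,0,17,0],[0,0,12,0],[0,0,8,0],[0,0,5,0],[0,0,0,0]]]'
python3 - <<'E'
from h import *
print(yawpose()[:2])
snap('wrist','w8.png');snap('side','s8.png')
E
```

```text
clock: 17.62
ee_pos: [0.5087, -0.02, 0.1522]
ee_rot: [-0.001, 0.025, 1.0, 0.0]
wrist_force: [0.4, -0.4, 0.6]
gripper_width: 0.7
clock: 18.25
ee_pos: [0.509, -0.0201, 0.1124]
ee_rot: [0.0, 0.025, 1.0, -0.0]
wrist_force: [-0.2, 0.3, 0.1]
gripper_width: 0.699
(array([ 0.50898822, -0.02007064,  0.11238848]), np.float64(87.1313666900666))
```

View pics/w8.png

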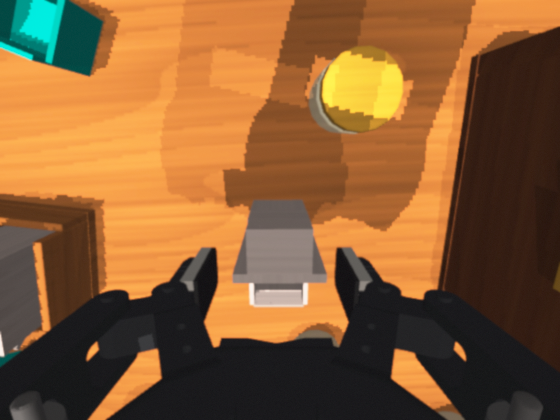

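View pics/s8.png

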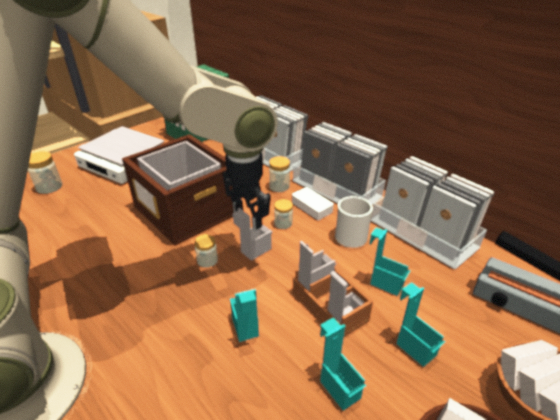

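The fingers straddle the plate (234 to 326) and are about 1 mm off. I'll centre and grip.

```bash
python3 -m creep '[[[0,1,0,0],[0,0,0,0],[0,0,0,0],[0,0,0,0],[0,0,0,0]]]' 0.5 20
python3 -m creep '[[[0,0,0,0],[0,0,0,0],[0,0,0,0],[0,0,0,0],[0,0,0,0]]]' 0.35 60
python3 -m creep '[[[0,0,0,0],[0,0,0,0],[0,0,0,0],[0,0,0,0],[0,0,0,0]]]' 0.3 80
python3 - <<'E'
from h import *
print(yawpose()[:2])
snap('wrist','w9.png')
E
```

```text
clock: 18.98
ee_pos: [0.509, -0.0191, 0.1124]
ee_rot: [-0.0, 0.025, 1.0, -0.0]
wrist_force: [0.5, -0.7, -0.4]
gripper_width: 0.503
clock: 19.6
ee_pos: [0.509, -0.019, 0.1127]
ee_rot: [0.0, 0.025, 1.0, -0.0]
wrist_force: [-1.2, 1.5, 6.3]
gripper_width: 0.428
clock: 20.23
ee_pos: [0.5091, -0.019, 0.1128]
ee_rot: [0.0, 0.025, 1.0, -0.0]
wrist_force: [-2.2, 2.0, 6.0]
gripper_width: 0.424
(array([ 0.50905397, -0.01900892,  0.11275639]), np.float64(87.13314134366111))
```

View pics/w9.png

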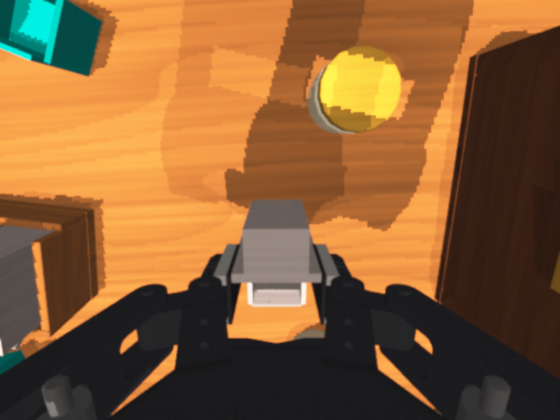

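```bash
python3 - <<'E'
from h import *
a,p=load('w9.png'); np.set_printoptions(precision=1,suppress=True)
P,Y,R,s=yawpose()
for dx in(-16,-13.5,-11,-8):
  for z in(.0935,.112,.129):
    X=[P+R@np.array([-dx/1000,sy*.019,P[2]-z]) for sy in(-1,1)]; print(dx,z,proj(p,X).ravel())
cv2.imwrite('pics/z9.png',cv2.resize(a[190:320,200:350,::-1],None,fx=4.5,fy=4.5,interpolation=cv2.INTER_CUBIC))
E
```

```text
-16 0.0935 [239.9 232.5 314.4 232.6]
-16 0.112 [235.1 246.4 319.5 246.4]
-16 0.129 [229.3 262.9 325.7 262.9]
-13.5 0.0935 [240.1 237.1 314.2 237.2]
-13.5 0.112 [235.3 251.5 319.3 251.6]
-13.5 0.129 [229.6 268.6 325.4 268.7]
-11 0.0935 [240.2 241.7 314.  241.7]
-11 0.112 [235.5 256.6 319.1 256.7]
-11 0.129 [229.9 274.4 325.1 274.4]
-8 0.0935 [240.4 247.1 313.8 247.2]
-8 0.112 [235.7 262.7 318.8 262.7]
-8 0.129 [230.2 281.1 324.8 281.2]
```

View pics/z9.png

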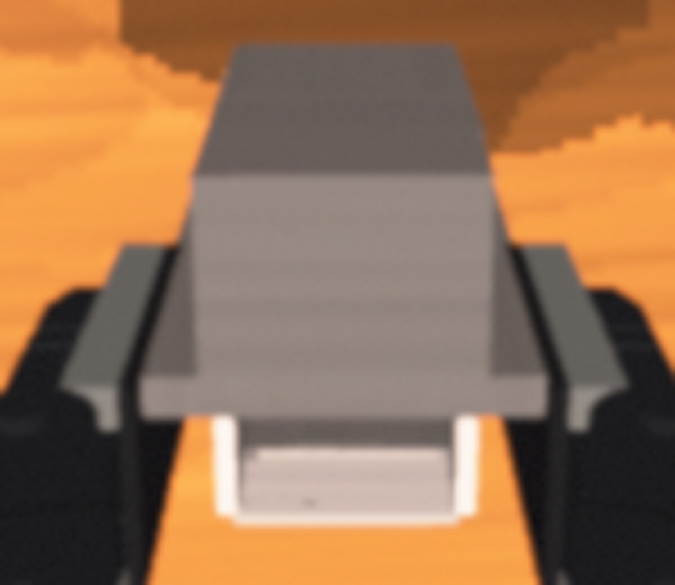

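The finger edges sit flush with the plate's back, gripping 2.5 to 3.5 mm of the edge with nothing behind it, so the hook is free. Lifting.

```bash
python3 -m creep '[[[0,0,-2,0],[0,0,-3,0],[0,0,-5,0],[0,0,-8,0],[0,0,-12,0]]]'
python3 -m creep '[[[0,0,-20,0],[0,0,-30,0],[0,0,-35,0],[0,0,-35,0],[0,0,-25,0]]]'
python3 -m creep '[[[0,0,-15,0],[0,0,0,0],[0,0,0,0],[0,0,0,0],[0,0,0,0]]]'
python3 - <<'E'
from h import *
snap('side','s10.png');snap('wrist','w10.png');print(yawpose()[:2])
rows([.4536,.2355,.302],87.1,10)
E
```

```text
clock: 20.9
ee_pos: [0.5089, -0.019, 0.143]
ee_rot: [-0.0, 0.025, 1.0, 0.0]
wrist_force: [1.1, -0.7, -1.4]
gripper_width: 0.427
clock: 21.52
ee_pos: [0.5089, -0.019, 0.2899]
ee_rot: [0.001, 0.025, 1.0, -0.0]
wrist_force: [-0.2, -0.6, -1.8]
gripper_width: 0.423
clock: 22.15
ee_pos: [0.5089, -0.0191, 0.302]
ee_rot: [-0.0, 0.025, 1.0, 0.0]
wrist_force: [-0.8, 0.8, -2.2]
gripper_width: 0.426
(array([ 0.5089756 , -0.01906297,  0.30218322]), np.float64(87.12862462153608))
[ 0.509  -0.0191  0.3022] 87.13
[[6.8, 25.1, 0.0, np.float64(0.0)], [6.8, 25.1, 0.0, np.float64(0.0)], [6.8, 25.1, 0.0, np.float64(0.0)], [6.8, 25.1, 0.0, np.float64(0.0)], [6.8, 25.1, 0.0, np.float64(0.0)]]
[[6.8, 25.1, 0.0, np.float64(0.0)], [6.8, 25.1, 0.0, np.float64(0.0)], [6.8, 25.1, 0.0, np.float64(0.0)], [6.8, 25.1, 0.0, np.float64(0.0)], [6.8, 25.1, 0.0, np.float64(0.0)]]
```

View pics/s10.png

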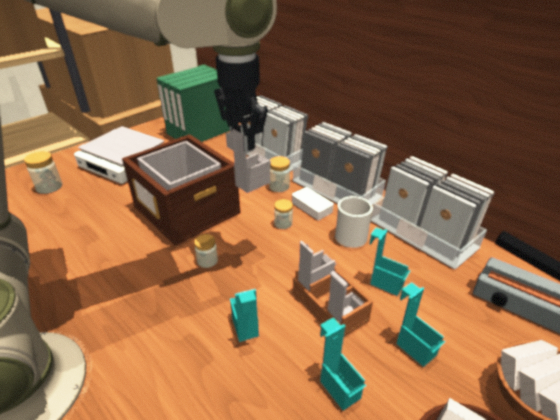

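View pics/w10.png

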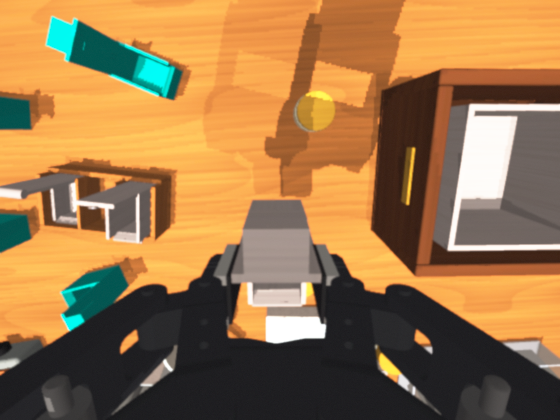

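```bash
python3 -m creep '[[[3,10,0,0],[5,18,0,0],[7,25,0,0],[8,28,0,0],[9,32,0,0]]]'
python3 -m creep '[[[9,32,0,0],[8,30,0,0],[7,28,0,0],[6,24,0,0],[4,16,0,0]]]'
python3 -m creep '[[[2,8,0,0],[0,0,0,0],[0,0,0,0],[0,0,0,0],[0,0,0,0]]]'
python3 - <<'E'
from h import *
print(yawpose()[:2])
snap('wrist','w11.png')
snap('side','s11.png');snap('scene','sc11.png')
E
```

```text
clock: 22.88
ee_pos: [0.4819, 0.0973, 0.3025]
ee_rot: [0.0, 0.025, 1.0, 0.0]
wrist_force: [0.1, -0.2, -1.9]
gripper_width: 0.421
clock: 23.5
ee_pos: [0.4543, 0.2287, 0.3025]
ee_rot: [0.0, 0.024, 1.0, 0.0]
wrist_force: [0.4, 0.0, -2.0]
gripper_width: 0.428
clock: 24.12
ee_pos: [0.4538, 0.2347, 0.3024]
ee_rot: [0.0, 0.025, 1.0, -0.0]
wrist_force: [0.1, -1.1, -1.8]
gripper_width: 0.422
(array([0.45379405, 0.23466622, 0.30244203]), np.float64(87.09291667663335))
```

View pics/w11.png

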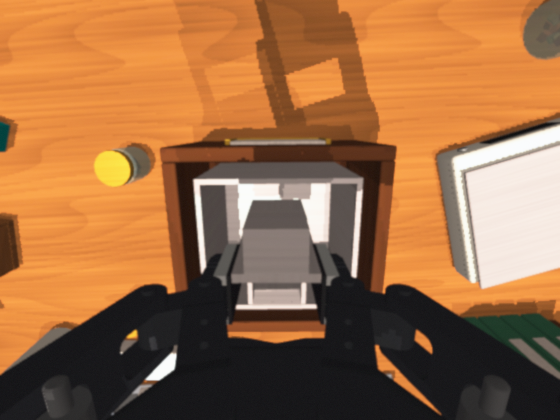

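View pics/sc11.png

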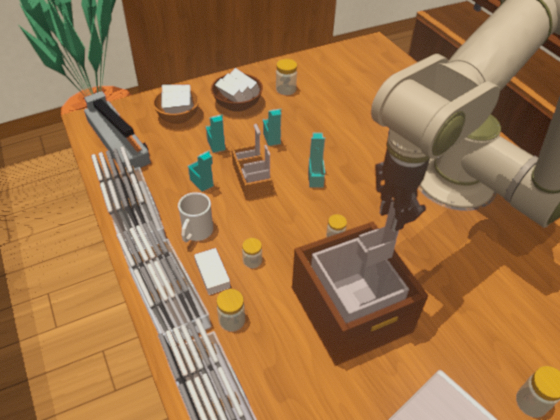

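View pics/s11.png

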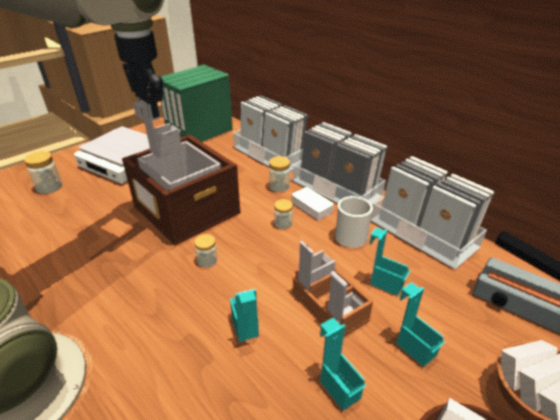

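```bash
python3 - <<'E'
from h import *
a,p=load('w11.png')
cv2.imwrite('pics/z11.png',cv2.resize(a[130:270,150:410,::-1],None,fx=3,fy=3,interpolation=cv2.INTER_CUBIC)[:600])
E
```

```text
(no output)
```

View pics/z11.png

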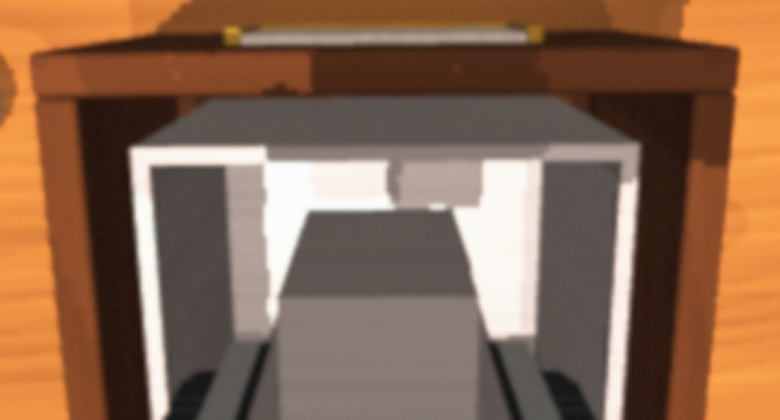

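```bash
python3 - <<'E'
from h import *
np.set_printoptions(precision=4,suppress=True)
a,p=load('w11.png')
P,Y,R,s=yawpose(); 
f=lambda l:onz(p,np.array(l)/3+np.array([149.67,129.67]),.15)
for n,l in(('outer',[(131,147),(639,143)]),('inner',[(153,164),(618,160)]),('case out',[(34,54),(737,47)]),('case in',[(78,96),(693,92)]),('leftwall',[(133,148),(155,400)])):
    X=f(l); d=X[1]-X[0]; T=(X-P)@R*1000; print(n,X[:,:2].ravel(),'len',np.linalg.norm(d),'ang',np.degrees(np.arctan2(d[1],d[0])),'tool xy mm',T[:,:2].ravel())
# hook top bridge: leg outer edge at row 295/3
z=.302-.1128+.129
X=onz(p,np.array([(283,296),(473,296)])/3+np.array([149.67,129.67]),z); print('leg',((X-P)@R*1000))
E
```

```text
outer [0.4278 0.1575 0.4345 0.3168] len 0.1594015807318291 ang 87.58919487415668 tool xy mm [ 21.9745 -78.596   23.2891  80.8002]
inner [0.4336 0.1638 0.4396 0.3103] len 0.1466063786252193 ang 87.63361690711231 tool xy mm [ 16.5633 -72.0262  17.8861  74.5743]
case out [0.3977 0.1312 0.4064 0.346 ] len 0.21496804398814925 ang 87.69556640268063 tool xy mm [  50.7048 -106.3381   52.8769  108.619 ]
case in [0.4111 0.143  0.4194 0.3331] len 0.19027085576952357 ang 87.5053884235861 tool xy mm [ 37.9061 -93.9146  39.197   96.3518]
leftwall [0.4282 0.1581 0.5144 0.155 ] len 0.08625260595957408 ang -2.0628976599886695 tool xy mm [ 21.6574 -77.9889 -64.5864 -76.7539]
leg [[ 30.1307 -13.0549 -15.7644]
 [ 30.1381  11.2099 -15.7639]]
```

```bash
python3 -m creep '[[[1,1,5,-0.5],[0,0.5,12,0],[0,0,16,0],[0,0,18,0],[0,0,18,0]]]'
python3 -m creep '[[[0,0,18,0],[0,0,16,0],[0,0,12,0],[0,0,8,0],[0,0,0,0]]]'
python3 - <<'E'
from h import *
print(yawpose()[:2])
snap('wrist','w12.png');snap('side','s12.png');snap('scene','sc12.png')
E
```

```text
clock: 24.9
ee_pos: [0.4524, 0.2366, 0.232]
ee_rot: [-0.0, 0.021, 1.0, -0.0]
wrist_force: [0.2, 0.3, -2.0]
gripper_width: 0.419
clock: 25.52
ee_pos: [0.4526, 0.2365, 0.179]
ee_rot: [-0.0, 0.021, 1.0, -0.0]
wrist_force: [0.2, 0.2, -1.9]
gripper_width: 0.421
(array([0.45261001, 0.23653998, 0.17902429]), np.float64(87.62988618946467))
```

View pics/w12.png

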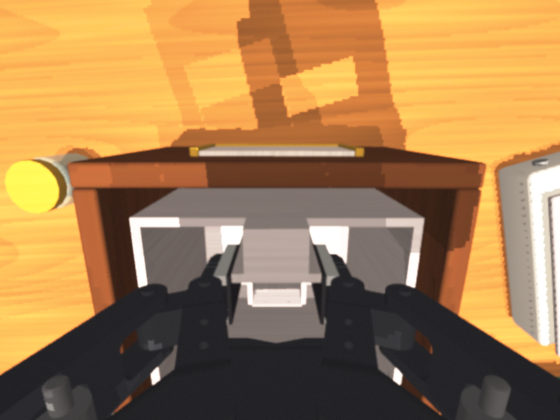

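View pics/sc12.png

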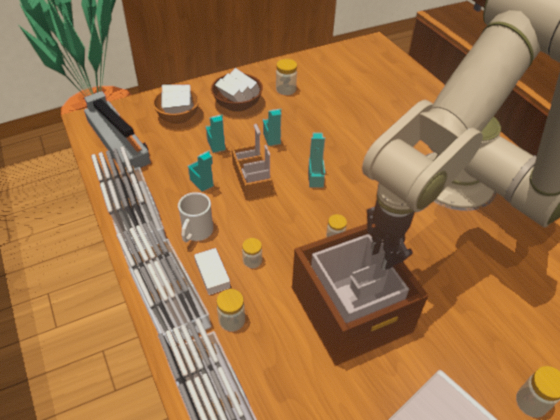

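```bash
python3 - <<'E'
from h import *
a,p=load('w12.png')
cv2.imwrite('pics/z12.png',cv2.resize(a[150:320,120:440,::-1],None,fx=2.5,fy=3.5,interpolation=cv2.INTER_CUBIC)[:600])
E
```

```text
(no output)
```

View pics/z12.png

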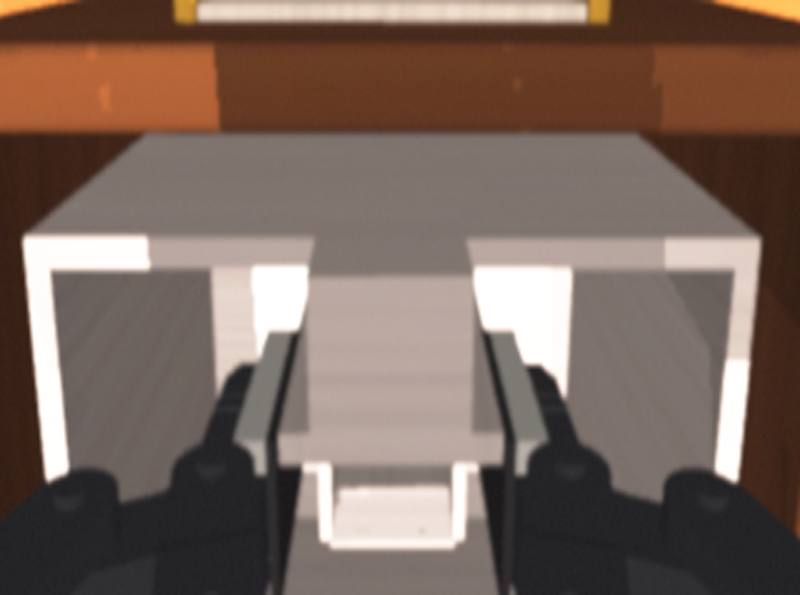

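```bash
python3 - <<'E'
from h import *
np.set_printoptions(precision=1,suppress=True)
a,p=load('w12.png'); P,Y,R,s=yawpose()
g=lambda l,z:((onz(p,np.array(l)/np.array([2.5,3.5])+np.array([119.7,149.64]),z)-P)@R*1000)[:,:2].ravel()
print('outer',g([(25,236),(760,236)],.15)); print('inner',g([(52,268),(735,267)],.15)); print('casein',g([(200,131),(600,131)],.15))
print('leg top',g([(310,275),(470,275)],P[2]-.1128+.129)); print('leg bot',g([(312,236),(468,236)],P[2]-.1128+.101))
print('plate',g([(278,430),(508,430),(278,463),(508,463)],P[2]-.1128+.129))
E
```

```text
outer [ 21.7 -79.7  21.8  79.1]
inner [ 16.5 -74.4  16.8  74.2]
casein [ 38.1 -40.6  38.2  43.2]
leg top [ 31.1 -12.9  31.1  11.3]
leg bot [ 27.1 -15.6  27.1  14. ]
plate [ 12.6 -18.5  12.6  17.9   8.5 -18.6   8.5  18.1]
```

The throat spans 12.6 to 27.1 mm and the wall 16.6 to 21.8 mm, so it is centred with 4 to 5 mm to spare. Lowering on.

```bash
python3 -m creep '[[[0,0,5,0],[0,0,7,0],[0,0,7,0],[0,0,6,0],[0,0,5,0]]]'
python3 -m creep '[[[0,0,3,0],[0,0,2,0],[0,0,1,0],[0,0,0.5,0],[0,0,0,0]]]'
python3 - <<'E'
from h import *
print(yawpose()[:2])
snap('wrist','w13.png')
E
```

```text
clock: 26.3
ee_pos: [0.4527, 0.2366, 0.1489]
ee_rot: [-0.0, 0.021, 1.0, -0.0]
wrist_force: [0.4, -0.5, -1.1]
gripper_width: 0.422
clock: 26.92
ee_pos: [0.4527, 0.2366, 0.143]
ee_rot: [0.0, 0.021, 1.0, 0.0]
wrist_force: [0.8, 0.3, -2.7]
gripper_width: 0.423
(array([0.45274708, 0.23659265, 0.14296111]), np.float64(87.63161400998004))
```

View pics/w13.png

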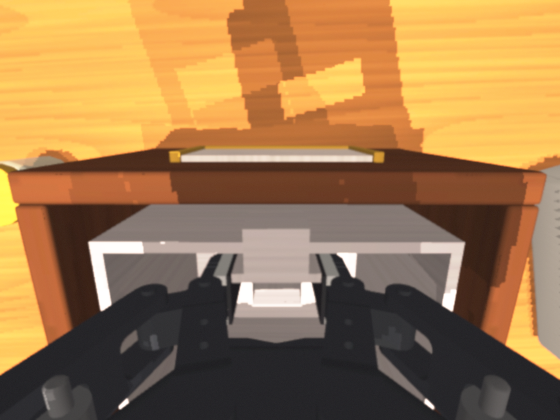

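The hook's bridge now straddles the rim (leg side at row 230, rim at rows 242 to 250), with no contact force yet. Seating it slowly.

```bash
python3 -m creep '[[[0,0,1,0],[0,0,1,0],[0,0,1,0],[0,0,0.5,0],[0,0,0.3,0]]]'
python3 -m creep '[[[0,0,0.5,0],[0,0,0.3,0],[0,0,0.3,0],[0,0,0,0],[0,0,0,0]]]'
```

```text
clock: 27.6
ee_pos: [0.4527, 0.2366, 0.1391]
ee_rot: [-0.0, 0.021, 1.0, -0.0]
wrist_force: [-0.5, 0.9, -2.7]
gripper_width: 0.426
clock: 28.22
ee_pos: [0.4528, 0.2366, 0.138]
ee_rot: [0.0, 0.021, 1.0, -0.0]
wrist_force: [1.1, 0.3, -2.5]
gripper_width: 0.424
```

```bash
python3 -m creep '[[[0,0,0.3,0],[0,0,0.2,0],[0,0,0,0],[0,0,0,0],[0,0,0,0]]]'
python3 -m creep '[[[0,0,0.3,0],[0,0,0.2,0],[0,0,0,0],[0,0,0,0],[0,0,0,0]]]'
```

```text
clock: 28.85
ee_pos: [0.4527, 0.2366, 0.1377]
ee_rot: [0.0, 0.021, 1.0, 0.0]
wrist_force: [-0.6, -0.5, 3.6]
gripper_width: 0.429
clock: 29.48
ee_pos: [0.4527, 0.2366, 0.1376]
ee_rot: [0.0, 0.021, 1.0, 0.0]
wrist_force: [-3.2, -1.2, 7.9]
gripper_width: 0.425
```

Contact on the rim came at z = 0.1377, against 0.1378 expected. Releasing gently.

```bash
python3 -m creep '[[[0,0,-0.4,0],[0,0,0,0],[0,0,0,0],[0,0,0,0],[0,0,0,0]]]' 0.42 20
python3 -m creep '[[[0,0,0,0],[0,0,0,0],[0,0,0,0],[0,0,0,0],[0,0,0,0]]]' 0.5 20
python3 -m creep '[[[0,0,0,0],[0,0,0,0],[0,0,0,0],[0,0,0,0],[0,0,0,0]]]' 0.65 20
python3 - <<'E'
from h import *
print(yawpose()[:2])
snap('wrist','w14.png')
E
```

```text
clock: 30.1
ee_pos: [0.4528, 0.2366, 0.1377]
ee_rot: [0.0, 0.021, 1.0, 0.0]
wrist_force: [-2.3, -0.4, 6.2]
gripper_width: 0.427
clock: 30.72
ee_pos: [0.4527, 0.2366, 0.1374]
ee_rot: [0.0, 0.021, 1.0, 0.0]
wrist_force: [-1.0, -0.5, -0.9]
gripper_width: 0.498
clock: 31.35
ee_pos: [0.4527, 0.2366, 0.1374]
ee_rot: [0.0, 0.021, 1.0, -0.0]
wrist_force: [0.3, 0.8, -0.3]
gripper_width: 0.649
(array([0.45273213, 0.23656654, 0.13743108]), np.float64(87.63068351504832))
```

View pics/w14.png

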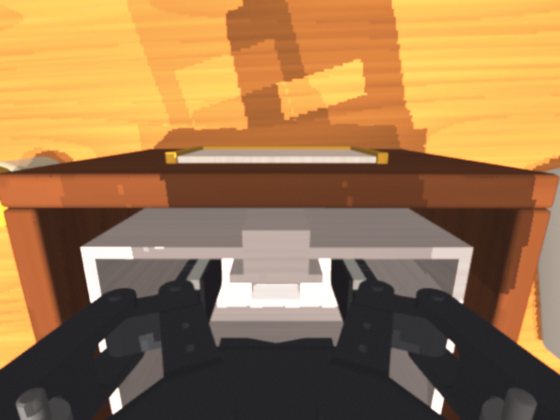

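The scoop hangs with its bridge on the rim at (277,245) and both fingers free. Retreating straight up.

```bash
python3 -m creep '[[[0,0,-3,0],[0,0,-6,0],[0,0,-10,0],[0,0,-14,0],[0,0,-20,0]]]'
python3 -m creep '[[[0,0,-30,0],[0,0,-35,0],[0,0,-30,0],[0,0,-15,0],[0,0,0,0]]]'
python3 -m creep '[[[20,0,0,0],[30,0,0,0],[30,0,0,0],[15,0,0,0],[0,0,0,0]]]'
python3 -m creep '[[[0,0,0,0],[0,0,0,0],[0,0,0,0],[0,0,0,0],[0,0,0,0]]]'
python3 - <<'E'
from h import *
print(yawpose()[:2])
snap('wrist','w15.png');snap('side','s15.png');a,_=snap('scene','sc15.png');b,_=load('s15.png')
cv2.imwrite('pics/z15.png',np.hstack([cv2.resize(a[215:345,290:440,::-1],(400,400)),cv2.resize(b[120:250,110:260,::-1],(400,400))]))
E
```

```text
clock: 32.02
ee_pos: [0.4527, 0.2365, 0.1915]
ee_rot: [-0.0, 0.021, 1.0, -0.0]
wrist_force: [-0.7, -0.0, 1.1]
gripper_width: 0.65
clock: 32.65
ee_pos: [0.4529, 0.2366, 0.302]
ee_rot: [0.001, 0.021, 1.0, 0.0]
wrist_force: [1.3, 0.2, 0.1]
gripper_width: 0.647
clock: 33.28
ee_pos: [0.3575, 0.2406, 0.3005]
ee_rot: [0.0, 0.02, 1.0, 0.0]
wrist_force: [0.9, 0.1, 0.9]
gripper_width: 0.653
clock: 33.9
ee_pos: [0.3579, 0.2405, 0.3004]
ee_rot: [-0.0, 0.021, 1.0, 0.0]
wrist_force: [-0.5, 0.9, -0.0]
gripper_width: 0.651
(array([0.35787233, 0.24050676, 0.30039661]), np.float64(87.62825639980035))
```

View pics/w15.png

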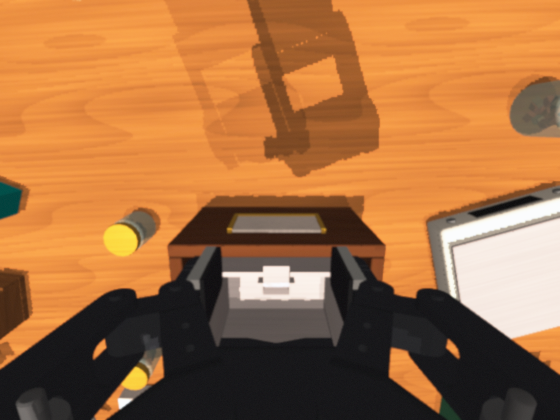

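View pics/z15.png

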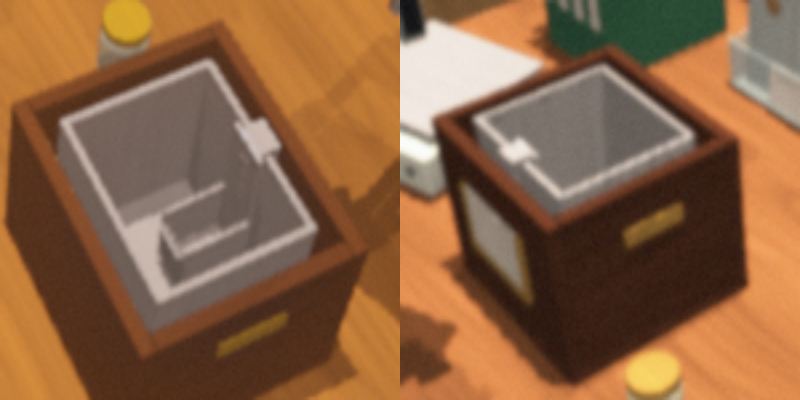

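View pics/s15.png

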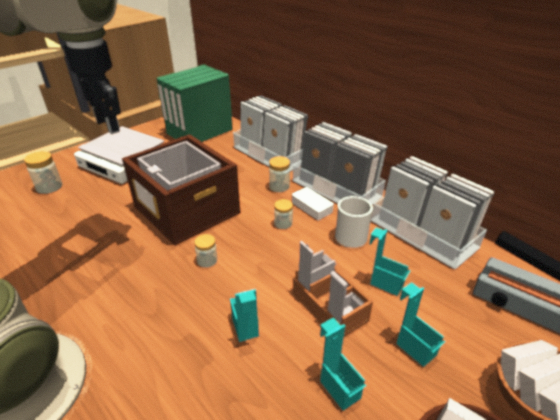

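View pics/sc15.png

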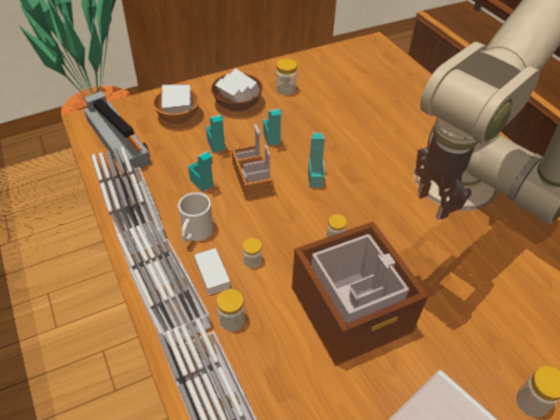

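The scoop hangs over the -x wall of the rim, with its bridge at scene (387,260) and its cup inside and off the floor. The jars and neighbouring scoops are where they were, and the arm is clear.

```bash
python3 - <<'E'
from h import *
print(env.job_done())
E
```

```text
the job is handed in; nothing more can be done
None
```

The hooked scoop now hangs over the robot-side wall of the steel bin, and I handed the job in at about 34 s of the 64 s allowed.

I gripped the scoop across its hook, drew it about 160 mm straight up out of the middle well, and stood it upright on the clear counter. There I let go of the hook and took the plate by its side edges from the cup's side. I then lowered the scoop slowly over the rim and released it gently.

**Last checks:**
- **Hang:** the scoop touched the rim with the tool at 0.1377 m, against 0.1378 m expected. After release the pictures show the bridge on the rim, the leg in the slot, and the cup inside and off the floor. I didn't measure its lean or its gap to the floor.
- **Forces:** the highest wrist force I read was about 8 N.
- **Surroundings:** in the final pictures the neighbouring scoops, jars, mug and carton look unmoved. I judged that by eye.
- **Disagreement:** the scene and side cameras differed by up to about 10 mm in y on the jars and bin. I used the wrist camera for the final alignments; there the hook, plate and steel-rim sizes agreed with those given to about 1.5 mm, but the case's outer width read about 5 mm short.

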